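# Load the vacuum casting stand and hold the flask down

## Robot

A 6-joint arm with a two-finger parallel gripper is mounted at the origin on the work surface. World frame = base frame: x ahead of the robot, y to its left, z up, the work surface at z = 0. Lengths are in m, angles in rad, forces in N, time in s.
With the tool pointing down it reaches from about 0.25 to 0.775 m from the base axis. Payload 4 kg.
Tool frame: the origin (TCP) lies between the finger pads; the fingertips stand robot.tip_reach ahead of it and the grasp point (between the pads) lies 3 mm ahead of it (robot.tip_reach is the distance from the TCP to the fingertips, in m); z points along the fingers, x is the direction in which the jaws open and shut, and the axes are right-handed (so a half turn about z gives the same grasp; the last joint's range is limited). The gripper opens to 85 mm and grips with 20 to 120 N. Pads are 22 mm wide; open, the fingers measure 114 mm over their backs; the gripper's body (76 mm by 85 mm) begins 54 mm behind the grasp point. The pads swing forward as they close: fully open they stand 13 mm farther back than shut.
Start: joints at [-1.233, 0.087, 1.371, -0, 1.684, -0.103], TCP at [0.235, -0.497, 0.253] pointing down, gripper open.
Joint ranges: [-3.1, 3.1], [-0.76, 2.03], [0.27, 2.55], [-1.08, 4.22], [0.17, 2.65], [-2.57, 2.57]. Speed limits (rad/s): [2.79, 2.79, 3.14, 3.14, 3.14, 3.14].

## Interface

Orientations are given as a unit quaternion [w, x, y, z].
In Python, from rig import robot gives the robot as it stands.
- The arm moves only by the tool apply_moves, never from a script. Its argument "plan" is a list that holds one entry, the list of rows, each a list of 7 numbers: the shift along the tool's x, y, z in m, then the turn, a rotation vector about the tool's x, y, z in degrees, then the finger opening in m, from 0 to 0.0854. In form: [[[dx, dy, dz, ax, ay, az, gripper], ...]]. A call has exactly 8 rows; each row shifts and turns the commanded pose from where the row before left it, along the tool's axes as they then stand; what a row does not reach is not made up. A row lasts 1/8 s, in which the tool goes at most 62.5 mm and 10.7 degrees, less where a joint would pass 70% of its speed; a pose out of reach is approached as far as the arm can. A call with a gripper value outside its range is refused whole. The fingers move at their own pace and stop on an object; "grip_force" is the grip in N (left out, the last holds). Time passes only in rows, so rows that do not move let the fingers close, or fill a call up. It gives the time, the measured TCP pose, the force and the opening at its end, in the units of the state.
- robot.read_state(): the state, without advancing time (a new reading comes with each control period).
- robot.capture(name): name is "scene" or "side" or "wrist"; returns a dict with "img" (480x640x3 uint8, red, green, blue), "intrinsics" (3x3 intrinsics, pixels), "D" ([k1, k2, p1, p2, k3] as OpenCV has them; the pictures are not rectified), "R" (3x3) and "t" (3): a world point X has camera coordinates R X + t; the wrist camera has in their place "T_tool_cam" (4x4, takes a point from camera to tool coordinates, whose origin is the TCP and whose axes are the tool frame's). Camera axes: x right, y down, z forward; pixel columns grow to the right and rows downward; lengths in m; the calibration is good to about 2 mm. A picture is of the moment at which its call begins: read the wrist's pose just before it. There is no depth.
- robot.hand_in(): hands the job in, once; it reports no verdict.
Trained networks look in a picture, given as the dict that the camera call returned (one of the last four; its "shot" number tells which), for a name from the list of things; names that differ only in an ending like _2 or _b are one class to them, and where a whole thing is asked for, a point or a joint stands for the part that bears it (a point fixed in the world has none). Each returns a list of dicts, best first, with "conf" (0 to 1); they miss things now and then, are a little off and sometimes report something else, mostly with a low value. They report only what shows in the picture. A call takes as long as a camera call. They do not tell look-alikes from the thing itself.
- robot.look_for(name, picture): "bbox" ([left, top, width, height] in pixels, round what is visible of it).
- robot.cut_out(name, picture): "region" (480x640 bool, what is visible of it) and "bbox" ([left, top, width, height] in pixels, round what is visible of it).
- robot.spot_point(name, picture): "at" ([column, row] in pixels: a listed point, or the origin of a listed thing).
The state is a dict: "clock": time; "q": joint angles; "dq": joint speeds; "effort": joint torques, N m; "tool_pos": TCP position; "orientation": TCP orientation; "force": force on the tool from outside, world axes, zero at the start; "moment": the same for the moment, N m; "width": finger opening in m.
Only numpy, scipy, OpenCV 4.12 (cv2) and the standard library are available. Lean on these libraries where they do the work, as an engineer would, in place of code of your own. Each camera call takes 0.05 s, during which the arm holds its last target. There are 200 camera calls.

## Task

Lift the dust cover off the sprung ring cradle of the casting stand and set it down gently on the white soldering board, flat and knob up. Then stand the larger casting flask upright in the ring, sprue mouth up, press it down until the ring is fully down on its springs, and finish while still holding it pressed there. Leave the small flask, the green-capped jar and the parts box where they are.

Things in the scene. Friction and masses are not known exactly. Their poses are not given: they have to be found in the camera images.
- flask: the larger casting flask, the one to load: plain steel cylinder, 50 mm in diameter, 85 mm tall, about 0.4 kg, white plaster top face with a dark 16 mm sprue mouth in its centre. It starts standing on the bench. Origin at the centre of its underside, z axis up through the sprue mouth.
- cradle_seat (a point): centre of the flat seat (inner floor) of the ring cradle, a steel cup with a flared mouth that floats on three springs on top of the round grey casting stand (stand 120 mm in diameter, its fixed deck 50 mm above the bench). Seat 77 mm above the bench with the springs relaxed; bore 56 mm in diameter, 17 mm deep, flaring over another 10 mm to 68 mm at the rim, which is 27 mm above the seat and 76 mm across outside. z axis up; it moves with the ring.
- cradle (a joint): how far the ring cradle is pressed straight down, in m: 0 = up (springs relaxed), 0.014 = fully down on its stop. The springs push back with about 5 N at first (so the flask's weight alone hardly moves it) and 15 N fully down; it comes up again when let go.
- cover: the dust cover, starts on the ring: turned aluminium, 0.12 kg; a disc 80 mm in diameter and 6 mm thick, below it a plug 48 mm in diameter and 10 mm tall that hangs in the ring's mouth (and is what it stands on when set on a flat surface), above it a round knob 22 mm in diameter and 30 mm tall. Origin at the centre of the plug's underside, z axis up through the knob: the disc lies from z = 10 to 16 mm, the knob from 16 to 46 mm.
- board: the white soldering board, a fixed square slab 150 x 150 mm and 12 mm thick lying on the bench. Origin at the centre of its underside; x and y axes along its edges.
- small_flask: the small casting flask, to be left alone: same make, 36 mm in diameter, 55 mm tall, standing on the bench. Origin at the centre of its underside.
- jar: glass jar with a green cap, 42 mm in diameter, 65 mm tall, standing on the bench, to be left alone. Origin at the centre of its underside.
- parts_box: open wooden parts box with rings in it, 80 x 100 mm, 22 mm tall, on the bench, to be left alone. Origin at the centre of its underside.
Things that resemble listed ones, but are neither listed nor needed, are in the scene too. Several things have the shape of the board; the one meant has the colours described above.

How it is judged:
By the outcome, as a careful person would: the job done as asked, in the order asked, and still so for the second after the job is handed in, while the arm keeps its last pose, push and grip.
It also fails if it takes over 67 s, if anything falls off the work surface, if the arm or the gripper's body presses on something with over 40 N, if the wrist force passes 120 N, or if a joint passes its speed limit or range.

## Working session

There is one attempt and no reset: what is moved stays moved. The work goes in short steps, Python scripts to look and compute and a tool call to move; the robot and the scene stay as the last step left them, time stands still between calls to the robot, and variables do not carry over. Pictures are saved under pics/ and viewed, on a budget of 10 in all, crops included, one or two more only if the job needs it, and the job is handed in when it is done.

Besides the shell and the picture viewer there is one more tool, called after "Call:" in YAML: its name, and indented under it one key for each argument. apply_moves: Moves the arm, as the interface text tells. Its arguments: {"type":"object","properties":{"plan":{"type":"array","items":{"type":"array","items":{"type":"array","items":{"type":"number"}}}},"grip_force":{"type":"number"}},"required":["plan"]}

```bash
ls; mkdir -p pics
cat > h.py <<'E'
import numpy as np, cv2
from rig import robot
from scipy.spatial.transform import Rotation as Ro
def Rq(q): return Ro.from_quat([q[1],q[2],q[3],q[0]]).as_matrix()
def cam(c,st=None):
    # returns R,t world->cam
    if 'R' in c: return np.array(c['R']),np.array(c['t'])
    T=np.eye(4); T[:3,:3]=Rq(st['orientation']); T[:3,3]=st['tool_pos']
    M=np.linalg.inv(T@np.array(c['T_tool_cam'])); return M[:3,:3],M[:3,3]
def plane(c,uv,z,st=None):
    R,t=cam(c,st); uv=np.array(uv,float).reshape(-1,1,2)
    n=cv2.undistortPoints(uv,np.array(c['intrinsics']),np.array(c['D'])).reshape(-1,2)
    d=np.c_[n,np.ones(len(n))]@R; o=-R.T@t
    return o+d*((z-o[2])/d[:,2])[:,None]
def proj(c,X,st=None):
    R,t=cam(c,st)
    return cv2.projectPoints(np.array(X,float).reshape(-1,1,3),cv2.Rodrigues(R)[0],t,np.array(c['intrinsics']),np.array(c['D']))[0].reshape(-1,2)
def save(c,n): cv2.imwrite('pics/'+n,c['img'][:,:,::-1])
E
python3 - <<'E'
from h import *
print(robot.tip_reach, robot.read_state())
for v in ['scene','side']:
    c=robot.capture(v); save(c,v+'0.png')
    R,t=cam(c); print(v,'campos',-R.T@t)
    for n in ['flask','cradle_seat','cover','board','small_flask','jar','parts_box']:
        print(n,[(np.round(d['at']).tolist(),round(d['conf'],2)) for d in robot.spot_point(n,c)],[(d['bbox'],round(d['conf'],2)) for d in robot.look_for(n,c)])
E
```

```text
pics
0.022 {'clock': 0.0, 'q': array([-1.23306829e+00,  8.79824981e-02,  1.37230860e+00,  7.60695196e-06,
        1.68358342e+00, -1.03082680e-01]), 'dq': array([ 1.11560427e-03, -2.79327726e-05,  5.35796341e-04, -1.05345625e-03,
        4.98133891e-04,  3.93699074e-04]), 'effort': array([-8.04746742e-05, -3.51865447e+01, -3.13274503e+01, -2.18286423e-04,
        1.08304151e-02, -1.85504877e-05]), 'tool_pos': array([ 0.23452391, -0.49698556,  0.25209647]), 'orientation': array([-7.09749286e-04,  8.44592130e-01, -5.35409032e-01, -8.93309731e-04]), 'force': array([-0.6443174 , -0.15992458, -0.25805898]), 'moment': array([ 0.05321424,  0.02041804, -0.05781657]), 'width': 0.08526390972853926}
scene campos [1.27939125 0.02374908 1.01321893]
flask [([260.0, 253.0], 0.21)] [([447.4, 229.1, 29.4, 35.6], 0.95)]
cradle_seat [([354.0, 266.0], 0.91)] [([335.2, 262.8, 38.2, 19.5], 0.61)]
cover [([352.0, 261.0], 0.65)] [([336.2, 244.6, 34.2, 30.9], 0.77), ([224.7, 227.3, 67.2, 51.8], 0.34)]
board [([290.0, 195.0], 0.94), ([262.0, 256.0], 0.88), ([163.0, 305.0], 0.86), ([203.0, 203.0], 0.78)] [([25
[... 354 characters left out ...]
e campos [0.42155074 0.61605334 0.95095985]
flask [([328.0, 404.0], 0.92)] [([315.4, 373.9, 27.4, 41.0], 0.85)]
cradle_seat [([300.0, 270.0], 0.69)] [([278.2, 267.3, 41.8, 19.1], 0.64)]
cover [([291.0, 269.0], 0.73)] [([278.3, 266.9, 41.3, 18.9], 0.26)]
board [([405.0, 178.0], 0.9), ([423.0, 243.0], 0.81), ([340.0, 218.0], 0.57), ([294.0, 163.0], 0.56)] [([391.0, 212.7, 67.0, 59.2], 0.95), ([374.0, 152.3, 60.6, 49.5], 0.94), ([263.5, 140.5, 60.7, 39.0], 0.68)]
small_flask [([258.0, 390.0], 0.88), ([341.0, 220.0], 0.48)] [([247.7, 373.9, 18.9, 23.6], 0.86)]
jar [([235.0, 272.0], 0.59)] [([225.1, 249.7, 21.0, 33.8], 0.85)]
parts_box [([195.0, 354.0], 0.77)] [([161.6, 325.3, 60.8, 53.2], 0.92)]
```

View pics/scene0.png

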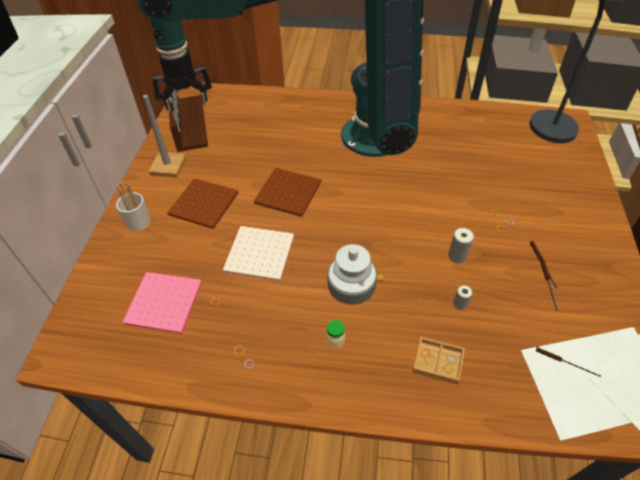

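View pics/side0.png

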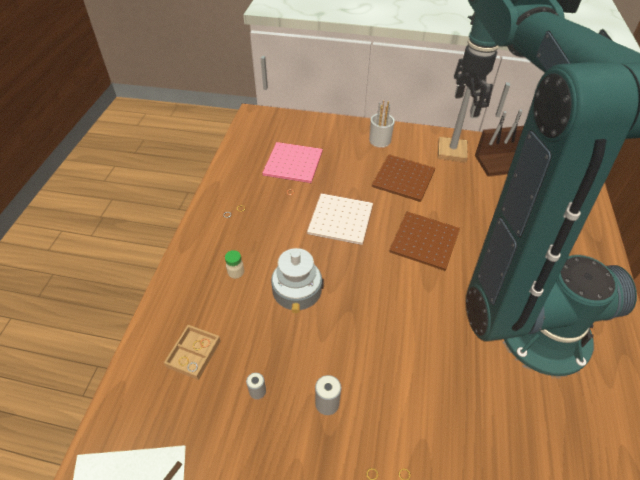

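The scene view shows four board-shaped slabs: white at (260,252), brown at (288,191) and (203,202), and pink at (163,301). White is the one described. The large flask is at (461,246), clearly bigger than the small flask at (463,297). The covered stand is at (352,270). In the side view the white board is at (341,218), the flask at (328,395) and the stand at (297,278). Next I measure, with one crop to confirm.

Run:
```python
from h import *
crops=[]
for v in ['scene','side']:
    c=robot.capture(v); img=c['img']
    bp={'scene':(260,252),'side':(341,218)}[v]
    m=(img.min(2)>175).astype(np.uint8); 
    m=cv2.morphologyEx(m,cv2.MORPH_CLOSE,np.ones((5,5)))
    n,l=cv2.connectedComponents(m); k=l[bp[1],bp[0]]; r=(l==k).astype(np.uint8)
    cs=max(cv2.findContours(r,0,2)[0],key=cv2.contourArea).reshape(-1,2)
    P=plane(c,cs,0.012)[:,:2].astype(np.float32); print(v,'board',cv2.minAreaRect(P*1000))
    for nme,z in [('flask',0),('small_flask',0),('jar',0),('parts_box',0),('cover',.094),('cradle_seat',.077)]:
        sp=[(plane(c,d['at'],z)[0,:2].round(4).tolist(),round(d['conf'],2)) for d in robot.spot_point(nme,c)]
        out=[]
        for d in robot.cut_out(nme,c)[:2]:
            ys,xs=np.nonzero(d['region']); out.append((round(d['conf'],2),xs.min(),xs.max(),ys.min(),ys.max(),len(xs)))
        print(nme,sp,out)
    q={'scene':(180,150),'side':(200,150)}[v]; x=q[0]
    crops.append(cv2.resize(img[180:330,225:485] if v=='scene' else img[190:420,210:400],None,fx=3,fy=3,interpolation=cv2.INTER_CUBIC) if v=='scene' else None)
cv2.imwrite('pics/crop1.png',crops[0][:,:,::-1])
```

```text
scene board ((523.135009765625, -260.86761474609375), (146.71803283691406, 145.40939331054688), 86.3612060546875)
flask [([0.4738, 0.2515], 0.71)] [(0.79, np.int64(448), np.int64(472), np.int64(229), np.int64(262), 609)]
small_flask [([0.6089, 0.2518], 0.7)] [(0.87, np.int64(453), np.int64(471), np.int64(285), np.int64(309), 321)]
jar [([0.7466, -0.0309], 0.63)] [(0.96, np.int64(326), np.int64(345), np.int64(320), np.int64(348), 488)]
parts_box [([0.7883, 0.1955], 0.59)] [(0.93, np.int64(414), np.int64(464), np.int64(338), np.int64(382), 1694)]
cover [([0.5842, -0.0165], 0.91)] [(0.58, np.int64(336), np.int64(369), np.int64(246), np.int64(272), 731)]
cradle_seat [([0.5844, -0.0115], 0.85)] [(0.62, np.int64(332), np.int64(371), np.int64(261), np.int64(284), 471)]
side board ((519.7333984375, -259.0210876464844), (148.99752807617188, 147.90975952148438), 86.37205505371094)
flask [([0.4629, 0.2519], 0.73)] [(0.82, np.int64(315), np.int64(341), np.int64(375), np.int64(414), 878)]
small_flask [([0.613, 0.2475], 0.97)] [(0.68, np.int64(246), np.int64(266), np.int64(373), np.int64(398), 394)]
jar [([0.7458, -0.0468], 0.72)] [(0.68, np.int64(225), np.int64(243), np.int64(250), np.int64(277), 418)]
parts_box [([0.7736, 0.198], 0.95)] [(0.66, np.int64(165), np.int64(220), np.int64(326), np.int64(378), 1794)]
cover [([0.5833, -0.0059], 0.77)] [(0.59, np.int64(278), np.int64(313), np.int64(248), np.int64(277), 830)]
cradle_seat [([0.579, -0.0159], 0.84), ([0.6021, 0.2793], 0.58)] [(0.65, np.int64(277), np.int64(316), np.int64(266), np.int64(287), 487)]
```

View pics/crop1.png

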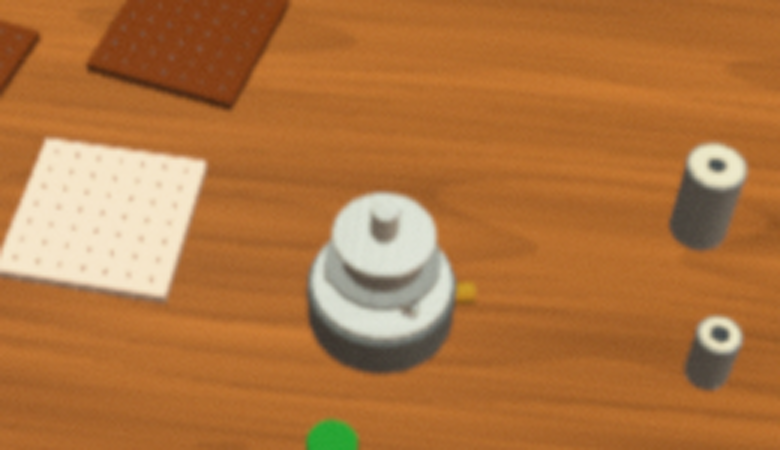

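The crop confirms the picks: the white perforated board is at the crop's left, the covered stand is in the middle, and the big flask at (715,195) is visibly larger than the small one at (715,350). Before moving I check the pole next to the gripper.

Run:
```python
from h import *
from scipy.optimize import least_squares
cs=[robot.capture(v) for v in ['scene','side']]
print(plane(cs[0],(170,167),0),plane(cs[1],(453,150),0))
f=lambda X:np.r_[proj(cs[0],X)[0]-(148,97),proj(cs[1],X)[0]-(468,86)]
r=least_squares(f,[.3,-.5,.1]);print(r.x,r.fun)
```

```text
[[ 0.22314474 -0.61190727  0.        ]] [[ 0.21472349 -0.62439632  0.        ]]
[ 0.22145562 -0.60923173  0.24673155] [ 1.34815859  2.80233832  1.47219729 -2.71009768]
```

Call:
apply_moves:
  plan:
    - [[-0.029,-0.052,-0.006,0,0,0,0.0854],[-0.029,-0.052,-0.006,0,0,0,0.0854],[-0.029,-0.052,-0.006,0,0,0,0.0854],[-0.029,-0.052,-0.006,0,0,0,0.0854],[-0.029,-0.052,-0.006,0,0,0,0.0854],[-0.029,-0.052,-0.006,0,0,0,0.0854],[-0.029,-0.052,-0.006,0,0,0,0.0854],[-0.029,-0.052,0,0,0,0,0.0854]]
  grip_force: 40

```text
clock: 3.9
tool_pos: [0.513, -0.1085, 0.2963]
orientation: [-0.0, 0.845, -0.535, 0.001]
force: [0.2, -0.6, -0.6]
width: 0.0852
```

Run:
```python
from h import *
st=robot.read_state(); c=robot.capture('wrist'); save(c,'w1.png'); print(st['clock'],st['tool_pos'],st['orientation'],st['q']); print(np.round(c['T_tool_cam'],3),c['intrinsics'])
for n in ['cover','cradle_seat']:
    for d in robot.spot_point(n,c): print(n,d['at'],d['conf'],plane(c,d['at'],.094 if n=='cover' else .077,st))
```

```text
3.9 [ 0.5130311  -0.10846063  0.29631515] [-1.27988497e-04  8.44580075e-01 -5.35428003e-01  1.15484679e-03] [-3.16307101e-01  2.40167201e-02  1.35258221e+00 -3.26425555e-04
  1.76269208e+00  8.13659989e-01]
[[ 1.    -0.001 -0.     0.   ]
 [ 0.001  0.947  0.321 -0.084]
 [-0.    -0.321  0.947 -0.121]
 [ 0.     0.     0.     1.   ]] [[395.79328204   0.         314.56366331]
 [  0.         395.79328204 244.07624012]
 [  0.           0.           1.        ]]
cover [243.5, 76.2] 0.96 [[ 0.58888761 -0.01340442  0.094     ]]
```

View pics/w1.png

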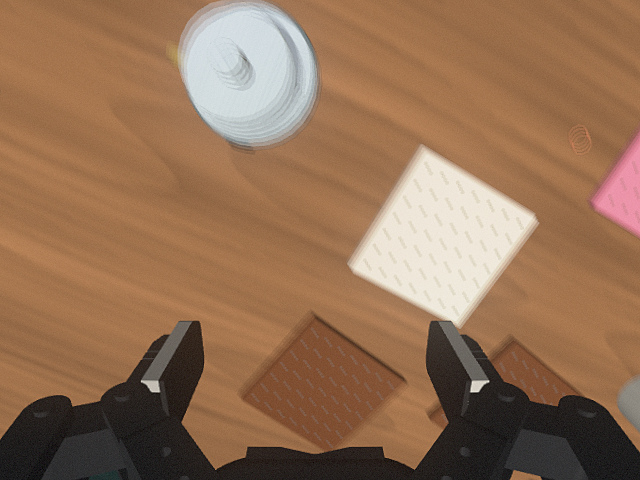

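The wrist picture, slightly motion-blurred, shows the covered stand at (245,75) with the knob at (235,62), and the white board at (443,235). I move closer, stop, and measure with the arm still.

Call:
apply_moves:
  plan:
    - [[-0.018,-0.035,0,0,0,0,0.05],[-0.018,-0.035,0,0,0,0,0.05],[0,0,0,0,0,0,0.05],[0,0,0,0,0,0,0.05],[0,0,0,0,0,0,0.05],[0,0,0,0,0,0,0.05],[0,0,0,0,0,0,0.05],[0,0,0,0,0,0,0.05]]

```text
clock: 5.05
tool_pos: [0.5598, -0.0479, 0.2954]
orientation: [0.0, 0.845, -0.536, 0.0]
force: [0.6, -0.4, 1.2]
width: 0.0497
```

Run:
```python
from h import *
st=robot.read_state(); c=robot.capture('wrist'); print(st['clock'],st['tool_pos'],st['orientation'],st['width'])
for d in robot.spot_point('cover',c): print(d['at'],d['conf'],plane(c,d['at'],.094,st))
d=robot.cut_out('cover',c)[0]; print(d['bbox'],d['conf'])
pred={}
for xy in [(.585,-.012)]:
    th=np.linspace(0,6.28,60)
    for r,z,col in [(.011,.140,(255,0,0)),(.04,.110,(0,0,255)),(.06,.05,(0,255,0))]:
        P=proj(c,np.c_[xy[0]+r*np.cos(th),xy[1]+r*np.sin(th),0*th+z],st)
        cv2.polylines(c['img'],[P.round().astype(int)],True,col,1)
save(c,'w2.png')
x,y=d['bbox'][:2]
```

```text
5.05 [ 0.55977159 -0.04790143  0.29541054] [ 2.61063697e-05  8.44510408e-01 -5.35539125e-01  1.27721805e-04] 0.049670353701382626
[289.6, 168.3] 0.81 [[ 0.58651128 -0.01306084  0.094     ]]
[235.5, 116.5, 107.5, 102.5] 0.73
```

View pics/w2.png

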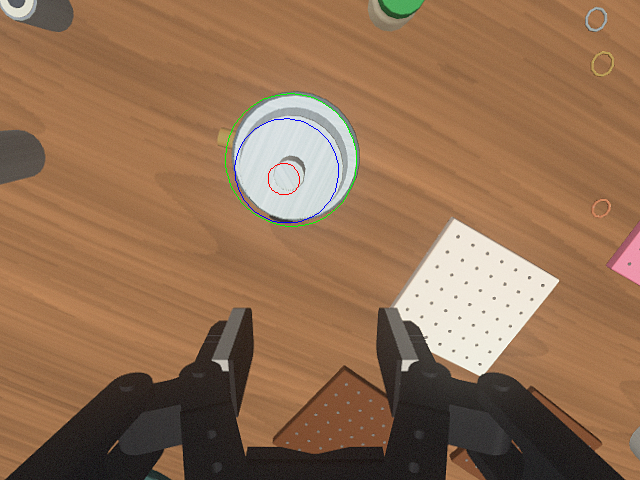

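The projected model at (0.585, -0.012), with knob circle at (284,178), disc at (287,170) and stand at (292,160), lies right on the edges in the image. Next I move over and descend onto the knob.

Call:
apply_moves:
  plan:
    - [[-0.022,-0.038,0,0,0,0,0.05],[0,0,0.04,0,0,0,0.05],[0,0,0.04,0,0,0,0.05],[0,0,0.035,0,0,0,0.05],[0,0,0.025,0,0,0,0.05],[0,0,0.018,0,0,0,0.05],[0,0,0,0,0,0,0.05],[0,0,0,0,0,0,0.05]]

```text
clock: 6.2
tool_pos: [0.5857, -0.0117, 0.1387]
orientation: [-0.0, 0.845, -0.535, 0.001]
force: [0.4, 0.1, -0.3]
width: 0.05
```

Call:
apply_moves:
  plan:
    - [[0,0,0,0,0,0,0.0],[0,0,0,0,0,0,0.0],[0,0,0,0,0,0,0.0],[0,0,0,0,0,0,0.0],[0,0,0,0,0,0,0.0],[0,0,-0.004,0,0,0,0.0],[0,0,-0.008,0,0,0,0.0],[0,0,-0.015,0,0,0,0.0]]
  grip_force: 40

```text
clock: 7.2
tool_pos: [0.5836, -0.0112, 0.1631]
orientation: [0.001, 0.845, -0.535, -0.002]
force: [0.2, -0.3, -0.6]
width: 0.0208
```

Call:
apply_moves:
  plan:
    - [[0,0,-0.035,0,0,0,0.0],[0.02,0.016,-0.01,0,0,0,0.0],[0.036,0.03,0,0,0,0,0.0],[0.044,0.036,0,0,0,0,0.0],[0.044,0.036,0,0,0,0,0.0],[0.036,0.03,0,0,0,0,0.0],[0.018,0.015,0,0,0,0,0.0],[0,0,0,0,0,0,0.0]]

```text
clock: 8.2
tool_pos: [0.5212, -0.2618, 0.2097]
orientation: [0.0, 0.844, -0.537, -0.0]
force: [0.8, 0.8, -1.3]
width: 0.0206
```

Call:
apply_moves:
  plan:
    - [[0,0,0,0,0,0,0.0],[0,0,0,0,0,0,0.0],[0,0,0,0,0,0,0.0],[0,0,0,0,0,0,0.0],[0,0,0,0,0,0,0.0],[0,0,0,0,0,0,0.0],[0,0,0,0,0,0,0.0],[0,0,0,0,0,0,0.0]]

```text
clock: 9.2
tool_pos: [0.5219, -0.2603, 0.2093]
orientation: [0.0, 0.845, -0.535, 0.0]
force: [0.2, -0.5, -1.3]
width: 0.0202
```

Run:
```python
from h import *
st=robot.read_state(); w=robot.capture('wrist');c=robot.capture('side'); print(st['clock'],st['tool_pos'],st['orientation'],st['width'],st['force'])
a=cv2.resize(c['img'][130:330,240:490],(600,480)); 
cv2.imwrite('pics/c3.png',np.hstack([cv2.resize(a,(400,320)),cv2.resize(w['img'],(400,320))])[:,:,::-1])
```

```text
9.2 [ 0.52185977 -0.26028255  0.20931744] [ 3.77930271e-05  8.44545372e-01 -5.35483999e-01  1.03043166e-05] 0.020230082584517008 [ 0.22434539 -0.46314044 -1.28803516]
```

View pics/c3.png

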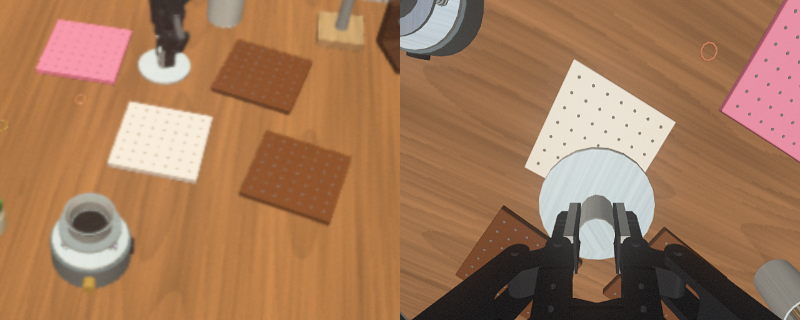

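The cover is held level in the gripper (wrist inset, disc at (597,205)). It is over the white board, which is at (600,115) in the wrist view, and the ring in the side view at (90,215) is now empty. I lower it gently.

Call:
apply_moves:
  plan:
    - [[0,0,0.025,0,0,0,0.0],[0,0,0.035,0,0,0,0.0],[0,0,0.03,0,0,0,0.0],[0,0,0.025,0,0,0,0.0],[0,0,0.015,0,0,0,0.0],[0,0,0.009,0,0,0,0.0],[0,0,0,0,0,0,0.0],[0,0,0,0,0,0,0.0]]
  grip_force: 50

```text
clock: 10.3
tool_pos: [0.5226, -0.2607, 0.0716]
orientation: [0.0, 0.845, -0.535, 0.001]
force: [0.8, 0.7, -1.8]
width: 0.0205
```

Call:
apply_moves:
  plan:
    - [[0,0,0.002,0,0,0,0.0],[0,0,0.001,0,0,0,0.0],[0,0,0.001,0,0,0,0.0],[0,0,0.001,0,0,0,0.0],[0,0,0.001,0,0,0,0.0],[0,0,0.001,0,0,0,0.0],[0,0,0.001,0,0,0,0.0],[0,0,0,0,0,0,0.0]]

```text
clock: 11.3
tool_pos: [0.5219, -0.2602, 0.0622]
orientation: [0.0, 0.845, -0.535, -0.0]
force: [0.2, -0.2, -0.6]
width: 0.0205
```

Call:
apply_moves:
  plan:
    - [[0,0,0.001,0,0,0,0.0],[0,0,0.001,0,0,0,0.0],[0,0,0,0,0,0,0.0],[0,0,0,0,0,0,0.0],[0,0,0,0,0,0,0.0],[0,0,0,0,0,0,0.0],[0,0,0,0,0,0,0.0],[0,0,0,0,0,0,0.0]]

```text
clock: 12.3
tool_pos: [0.5219, -0.2602, 0.0603]
orientation: [0.0, 0.845, -0.535, 0.0]
force: [0.2, 0.5, -0.7]
width: 0.0201
```

Call:
apply_moves:
  plan:
    - [[0,0,0.001,0,0,0,0.0],[0,0,0.001,0,0,0,0.0],[0,0,0,0,0,0,0.0],[0,0,0,0,0,0,0.0],[0,0,0,0,0,0,0.0],[0,0,0,0,0,0,0.0],[0,0,0,0,0,0,0.0],[0,0,0,0,0,0,0.0]]

```text
clock: 13.3
tool_pos: [0.5219, -0.2602, 0.0584]
orientation: [0.0, 0.845, -0.535, 0.0]
force: [0.2, -0.2, -1.5]
width: 0.0205
```

Call:
apply_moves:
  plan:
    - [[0,0,0.001,0,0,0,0.0],[0,0,0.0005,0,0,0,0.0],[0,0,0.0005,0,0,0,0.0],[0,0,0,0,0,0,0.0],[0,0,0,0,0,0,0.0],[0,0,0,0,0,0,0.0],[0,0,0,0,0,0,0.0],[0,0,0,0,0,0,0.0]]

```text
clock: 14.3
tool_pos: [0.5219, -0.2603, 0.0572]
orientation: [0.0, 0.845, -0.535, 0.0]
force: [-2.4, 1.3, 5.5]
width: 0.0204
```

Run:
```python
from h import *
f=[]
for i in range(4):
    robot.capture('wrist'); st=robot.read_state(); f.append(st['force'][2])
print(st['clock'],st['tool_pos'],np.round(f,2))
```

```text
14.5 [ 0.52192561 -0.2602878   0.05712569] [6.25 5.28 5.93 5.24]
```

It touches with about 6 N up at a TCP height of 0.057, as expected. I release and retreat.

Call:
apply_moves:
  plan:
    - [[0,0,0,0,0,0,0.03],[0,0,0,0,0,0,0.045],[0,0,0,0,0,0,0.05],[0,0,0,0,0,0,0.05],[0,0,-0.02,0,0,0,0.05],[0,0,-0.05,0,0,0,0.05],[0,0,-0.06,0,0,0,0.085],[0,0,-0.06,0,0,0,0.085]]

```text
clock: 15.5
tool_pos: [0.5217, -0.2601, 0.2479]
orientation: [0.0, 0.845, -0.535, -0.0]
force: [0.8, -0.5, 0.2]
width: 0.0834
```

Run:
```python
from h import *
st=robot.read_state(); w=robot.capture('wrist'); s=robot.capture('scene');d=robot.capture('side'); print(st['clock'],st['tool_pos'],st['width'])
im=np.hstack([cv2.resize(w['img'],(400,300)),cv2.resize(d['img'][160:310,260:460],(400,300))])
cv2.imwrite('pics/c4.png',im[:,:,::-1])
# empty ring + flask from scene/side
for c in (s,d):
    print([(plane(c,x['at'],.077)[0].round(4),x['conf']) for x in robot.spot_point('cradle_seat',c)[:1]])
    # flask model search: mask of cut_out vs projected cylinder
    for n,r,h in [('flask',.025,.085)]:
        L=robot.cut_out(n,c)
        if not L: continue
        m=L[0]['region']; print(L[0]['bbox'])
        th=np.linspace(0,6.28,40); best=[]
        for x in np.arange(.45,.49,.001):
            for y in np.arange(.235,.268,.001):
                P=proj(c,np.vstack([np.c_[x+r*np.cos(th),y+r*np.sin(th),0*th+z] for z in (0,h)]))
                q=np.zeros(m.shape,np.uint8); cv2.fillConvexPoly(q,cv2.convexHull((P*16).round().astype(np.int32)),1,shift=4)
                best.append(((q&m).sum()/(q|m).sum(),x,y))
        best.sort(); print(n,np.round(best[-3:],3).tolist())
```

```text
15.5 [ 0.5216868  -0.26006621  0.24785267] 0.08341217601624226
[(array([ 0.5933, -0.0069,  0.077 ]), 0.94)]
[446.4, 228.5, 28.7, 35.0]
flask [[0.843, 0.466, 0.254], [0.844, 0.466, 0.252], [0.844, 0.47, 0.252]]
[(array([ 0.5853, -0.0103,  0.077 ]), 0.69)]
[316.2, 376.3, 25.8, 38.7]
flask [[0.886, 0.467, 0.25], [0.887, 0.467, 0.252], [0.888, 0.467, 0.253]]
```

View pics/c4.png

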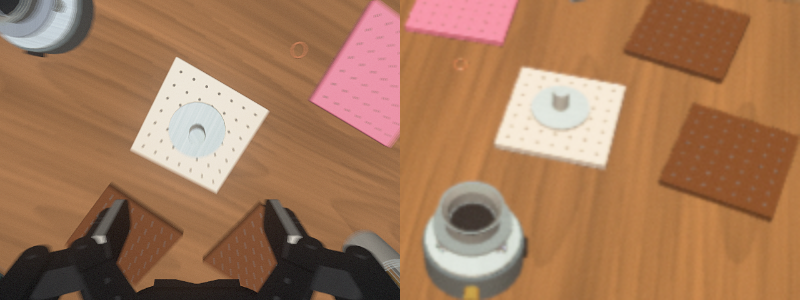

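The cover sits flat and knob-up on the white board: wrist inset disc at (197,128), side inset (560,105). I go to the flask at about (0.467, 0.252).

Call:
apply_moves:
  plan:
    - [[-0.03,-0.01,-0.015,0,0,0,0.0854],[-0.055,-0.019,-0.01,0,0,0,0.0854],[-0.055,-0.019,0,0,0,0,0.0854],[-0.055,-0.019,0,0,0,0,0.0854],[-0.055,-0.019,0,0,0,0,0.0854],[-0.055,-0.019,0,0,0,0,0.0854],[-0.055,-0.019,0,0,0,0,0.0854],[-0.055,-0.019,0,0,0,0,0.0854]]

```text
clock: 16.85
tool_pos: [0.473, 0.1778, 0.269]
orientation: [0.001, 0.845, -0.535, -0.001]
force: [0.5, 0.4, -0.5]
width: 0.0853
```

Call:
apply_moves:
  plan:
    - [[-0.045,-0.016,0,0,0,0,0.0854],[-0.025,-0.01,0,0,0,0,0.0854],[0,0,0,0,0,0,0.0854],[0,0,0,0,0,0,0.0854],[0,0,0,0,0,0,0.0854],[0,0,0,0,0,0,0.0854],[0,0,0,0,0,0,0.0854],[0,0,0,0,0,0,0.0854]]

```text
clock: 17.85
tool_pos: [0.4679, 0.2503, 0.2714]
orientation: [-0.0, 0.844, -0.536, 0.0]
force: [-0.6, -0.2, -0.2]
width: 0.0854
```

Run:
```python
from h import *
st=robot.read_state(); c=robot.capture('wrist'); print(st['clock'],st['tool_pos'],st['orientation'],st['width'])
for d in robot.spot_point('flask',c)[:2]: print(d['at'],d['conf'],plane(c,d['at'],0,st)[0])
# white top face blobs
g=(c['img'].min(2)>170).astype(np.uint8); g=cv2.morphologyEx(g,cv2.MORPH_CLOSE,np.ones((3,3)))
n,l,S,C=cv2.connectedComponentsWithStats(g)
for i in range(1,n):
    if S[i,4]>800: 
        b=cv2.minEnclosingCircle(np.argwhere(l==i)[:,::-1].astype(np.float32)); print(S[i],b,plane(c,b[0],.085,st)[0])
th=np.linspace(0,6.28,60); x,y=.467,.252
for r,z,col in [(.025,.085,(255,0,0)),(.008,.085,(0,0,255)),(.025,0,(0,255,0))]:
    cv2.polylines(c['img'],[proj(c,np.c_[x+r*np.cos(th),y+r*np.sin(th),0*th+z],st).round().astype(int)],True,col,1)
save(c,'w5.png')
```

```text
17.85 [0.46790916 0.2502852  0.27144332] [-9.50390448e-05  8.44470367e-01 -5.35602253e-01  1.32237753e-04] 0.08544791953937082
[311.3, 201.0] 0.62 [0.46339759 0.25177929 0.        ]
[ 371   21   43   47 1128] ((392.49151611328125, 43.54237365722656), 23.46323585510254) [0.60855221 0.25541454 0.085     ]
[ 572  153   68  118 4536] ((621.0230712890625, 210.83859252929688), 60.568016052246094) [0.58271125 0.02571142 0.085     ]
[ 285  190   59   58 2364] ((314.1071472167969, 218.5), 29.85051727294922) [0.46876831 0.25108301 0.085     ]
```

View pics/w5.png

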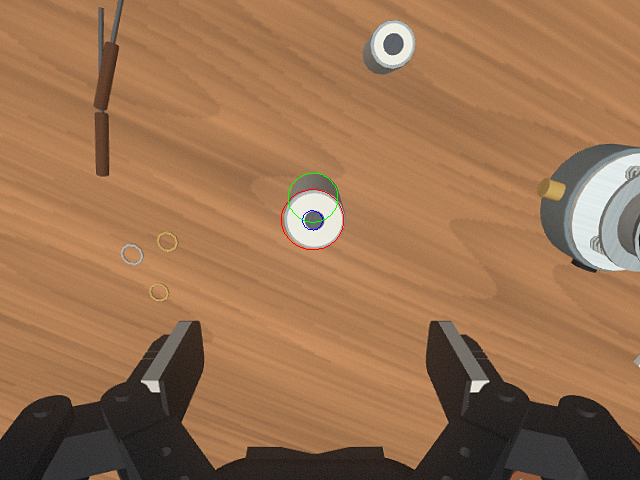

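The large flask's top is at (314,219), which gives (0.4685, 0.251). The projected model overlays it, and the small flask at (392,44) is well clear. I descend and grip.

Call:
apply_moves:
  plan:
    - [[-0.001,-0.001,0.03,0,0,0,0.0854],[0,0,0.045,0,0,0,0.0854],[0,0,0.045,0,0,0,0.0854],[0,0,0.04,0,0,0,0.0854],[0,0,0.03,0,0,0,0.0854],[0,0,0.019,0,0,0,0.0854],[0,0,0,0,0,0,0.0854],[0,0,0,0,0,0,0.0854]]

```text
clock: 18.95
tool_pos: [0.469, 0.2522, 0.0633]
orientation: [-0.001, 0.845, -0.535, 0.001]
force: [0.2, -0.5, 0.1]
width: 0.0853
```

Call:
apply_moves:
  plan:
    - [[0,0,0,0,0,0,0.04],[0,0,0,0,0,0,0.04],[0,0,0,0,0,0,0.04],[0,0,0,0,0,0,0.04],[0,0,0,0,0,0,0.04],[0,0,0,0,0,0,0.04],[0,0,0,0,0,0,0.04],[0,0,0,0,0,0,0.04]]
  grip_force: 100

```text
clock: 19.95
tool_pos: [0.4693, 0.2521, 0.0638]
orientation: [-0.001, 0.845, -0.535, 0.001]
force: [0.5, -1.3, 5.7]
width: 0.0485
```

Call:
apply_moves:
  plan:
    - [[0,0,-0.01,0,0,0,0.04],[0,0,-0.03,0,0,0,0.04],[0,0,-0.045,0,0,0,0.04],[0,0,-0.045,0,0,0,0.04],[0,0,-0.025,0,0,0,0.04],[0,0,-0.005,0,0,0,0.04],[0,0,0,0,0,0,0.04],[0,0,0,0,0,0,0.04]]

```text
clock: 20.95
tool_pos: [0.4673, 0.2515, 0.2198]
orientation: [0.002, 0.845, -0.535, -0.001]
force: [-0.8, 0.8, -3.6]
width: 0.0483
```

Call:
apply_moves:
  plan:
    - [[0.018,0.0005,0,0,0,0,0.04],[0.04,0.001,0,0,0,0,0.04],[0.048,0.001,0,0,0,0,0.04],[0.05,0.001,0,0,0,0,0.04],[0.05,0.001,0,0,0,0,0.04],[0.044,0.001,0,0,0,0,0.04],[0.028,0.001,0,0,0,0,0.04],[0.01,0.0005,0,0,0,0,0.04]]

```text
clock: 21.95
tool_pos: [0.5849, -0.0142, 0.2211]
orientation: [0.001, 0.844, -0.537, -0.001]
force: [-0.7, -0.0, -4.2]
width: 0.0482
```

Call:
apply_moves:
  plan:
    - [[0,0,0,0,0,0,0.04],[0,0,0,0,0,0,0.04],[0,0,0,0,0,0,0.04],[0,0,0,0,0,0,0.04],[0,0,0,0,0,0,0.04],[0,0,0,0,0,0,0.04],[0,0,0,0,0,0,0.04],[0,0,0,0,0,0,0.04]]

```text
clock: 22.95
tool_pos: [0.5848, -0.0116, 0.2223]
orientation: [0.0, 0.845, -0.535, -0.0]
force: [-0.1, -0.2, -2.9]
width: 0.0485
```

Run:
```python
from h import *
st=robot.read_state(); c=robot.capture('wrist'); s=robot.capture('scene'); d=robot.capture('side'); print(st['clock'],st['tool_pos'],st['orientation'],st['width'],st['force'])
th=np.linspace(0,6.28,60)
def ring(c,x,y,r,z,col,st=None): cv2.polylines(c['img'],[(proj(c,np.c_[x+r*np.cos(th),y+r*np.sin(th),0*th+z],st)*16).round().astype(int)],True,col,1,shift=4)
p=st['tool_pos']; bz=p[2]-.0635
for k in (s,d):
    ring(k,p[0],p[1],.025,bz,(0,0,255)); ring(k,p[0],p[1],.025,bz+.085,(255,0,0))
    ring(k,.5855,-.0115,.038,.104,(0,255,0)); ring(k,.5855,-.0115,.06,.05,(255,0,255))
ring(c,.5855,-.0115,.06,.05,(255,0,255),st); ring(c,.5855,-.0115,.038,.104,(0,255,0),st); ring(c,p[0],p[1],.025,bz+.085,(255,0,0),st)
R=cv2.resize
im=np.hstack([R(c['img'][100:400,170:470],(266,266)),R(s['img'][190:310,290:410],(267,267),interpolation=2),R(d['img'][190:310,240:360],(267,267),interpolation=2)])
cv2.imwrite('pics/c6.png',im[:,:,::-1])
```

```text
22.95 [ 0.58484344 -0.01161104  0.22227956] [ 4.19933876e-05  8.44578297e-01 -5.35432068e-01 -8.98398125e-07] 0.04848728625919641 [-0.07741148 -0.16986196 -2.92414986]Traceback (most recent call last):
  File "<stdin>", line 11, in <module>
    return _nx.concatenate(arrs, 1, dtype=dtype, casting=casting)
           ~~~~~~~~~~~~~~~^^^^^^^^^^^^^^^^^^^^^^^^^^^^^^^^^^^^^^^
ValueError: all the input array dimensions except for the concatenation axis must match exactly, but along dimension 0, the array at index 0 has size 266 and the array at index 1 has size 267
```

Run:
```python
from h import *
st=robot.read_state(); c=robot.capture('wrist'); s=robot.capture('scene'); d=robot.capture('side')
th=np.linspace(0,6.28,60)
def ring(c,x,y,r,z,col,st=None): cv2.polylines(c['img'],[(proj(c,np.c_[x+r*np.cos(th),y+r*np.sin(th),0*th+z],st)*16).round().astype(int)],True,col,1,shift=4)
p=st['tool_pos']; bz=p[2]-.0635
for k in (s,d):
    ring(k,p[0],p[1],.025,bz,(0,0,255)); ring(k,p[0],p[1],.025,bz+.085,(255,0,0))
    ring(k,.5855,-.0115,.038,.104,(0,255,0)); ring(k,.5855,-.0115,.06,.05,(255,0,255))
ring(c,.5855,-.0115,.06,.05,(255,0,255),st); ring(c,.5855,-.0115,.038,.104,(0,255,0),st); ring(c,p[0],p[1],.025,bz+.085,(255,0,0),st)
f=lambda a:cv2.resize(a,(266,266),interpolation=2)
im=np.hstack([f(c['img'][100:400,170:470]),f(s['img'][190:310,290:410]),f(d['img'][190:310,240:360])])
cv2.imwrite('pics/c6.png',im[:,:,::-1])
```

```text
(no output)
```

View pics/c6.png

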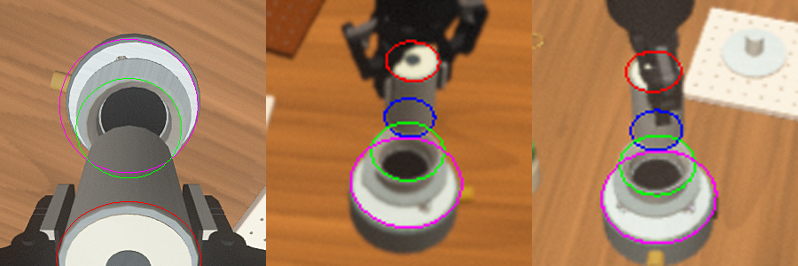

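The flask hangs upright over the ring and the projected outlines roughly match. Before inserting I refine the ring centre.

Run:
```python
from h import *
st=robot.read_state(); c=robot.capture('wrist'); s=robot.capture('scene'); d=robot.capture('side')
for k,t in ((c,st),(s,None),(d,None)):
    print([(plane(k,x['at'],.077,t)[0].round(4),round(x['conf'],2)) for x in robot.spot_point('cradle_seat',k)[:2]])
th=np.linspace(0,6.28,90)
im=cv2.resize(c['img'][100:330,200:430],None,fx=2.5,fy=2.5,interpolation=2).copy()
for r,z,col in [(.06,.05,(255,0,255)),(.038,.104,(0,255,0)),(.034,.104,(255,255,0)),(.028,.094,(0,255,255))]:
    P=(proj(c,np.c_[.5855+r*np.cos(th),-.0115+r*np.sin(th),0*th+z],st)-(200,100))*2.5
    cv2.polylines(im,[P.round().astype(int)],True,col,1)
cv2.imwrite('pics/c7.png',im[:,:,::-1])
```

```text
[(array([ 0.5878, -0.0127,  0.077 ]), 0.74)]
[(array([ 0.5853, -0.0095,  0.077 ]), 0.63)]
[(array([ 0.5865, -0.0139,  0.077 ]), 0.97)]
```

View pics/c7.png

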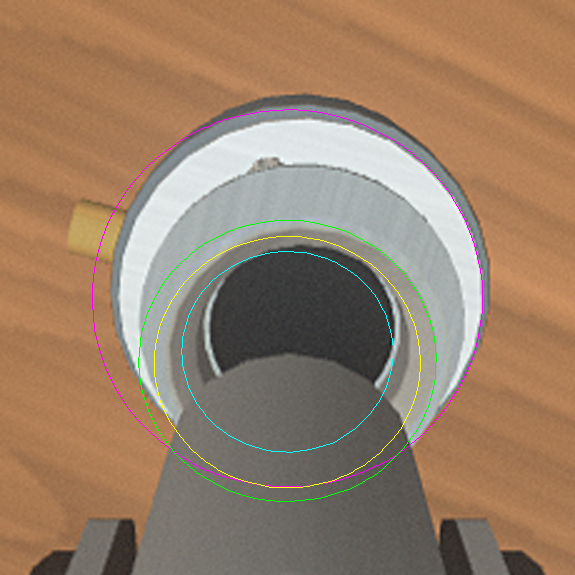

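The enlarged view shows the seat edge centred at about x=301 while the held flask is at about x=290, so the ring lies roughly 3 mm along tool +x. I shift by that and lower slowly, watching the forces.

Call:
apply_moves:
  plan:
    - [[0.003,0.0005,0.01,0,0,0,0.04],[0,0,0.015,0,0,0,0.04],[0,0,0.015,0,0,0,0.04],[0,0,0.007,0,0,0,0.04],[0,0,0.005,0,0,0,0.04],[0,0,0.005,0,0,0,0.04],[0,0,0.004,0,0,0,0.04],[0,0,0,0,0,0,0.04]]

```text
clock: 24.55
tool_pos: [0.5858, -0.0145, 0.1614]
orientation: [-0.0, 0.845, -0.535, 0.0]
force: [0.4, -0.5, -3.3]
width: 0.0483
```

Call:
apply_moves:
  plan:
    - [[0,0,0.003,0,0,0,0.04],[0,0,0.002,0,0,0,0.04],[0,0,0.002,0,0,0,0.04],[0,0,0.002,0,0,0,0.04],[0,0,0.002,0,0,0,0.04],[0,0,0,0,0,0,0.04],[0,0,0,0,0,0,0.04],[0,0,0,0,0,0,0.04]]

```text
clock: 25.55
tool_pos: [0.5866, -0.0144, 0.1517]
orientation: [-0.001, 0.845, -0.535, 0.001]
force: [1.8, 1.0, 5.5]
width: 0.0484
```

Call:
apply_moves:
  plan:
    - [[0,0,-0.004,0,0,0,0.04],[0,0,-0.004,0,0,0,0.04],[-0.0005,-0.003,0,0,0,0,0.04],[0,0,0.002,0,0,0,0.04],[0,0,0.002,0,0,0,0.04],[0,0,0.002,0,0,0,0.04],[0,0,0.002,0,0,0,0.04],[0,0,0,0,0,0,0.04]]

```text
clock: 26.55
tool_pos: [0.5879, -0.0122, 0.1485]
orientation: [-0.0, 0.845, -0.535, -0.001]
force: [2.2, 0.5, -4.7]
width: 0.0484
```

Run:
```python
from h import *
f=[];mo=[]
for i in range(4):
    robot.capture('wrist'); st=robot.read_state(); f.append(st['force']);mo.append(st['moment'])
print(st['clock'],st['tool_pos'],np.mean(f,0).round(2),np.mean(mo,0).round(3))
```

```text
26.75 [ 0.58785887 -0.01245951  0.14936735] [ 0.61 -0.33 -3.89] [-0.014 -0.178 -0.008]
```

That freed it: the flask is now inside the bore with only its own weight on the wrist. I continue down.

Call:
apply_moves:
  plan:
    - [[0,0,0.002,0,0,0,0.04],[0,0,0.002,0,0,0,0.04],[0,0,0.002,0,0,0,0.04],[0,0,0.002,0,0,0,0.04],[0,0,0.001,0,0,0,0.04],[0,0,0.001,0,0,0,0.04],[0,0,0,0,0,0,0.04],[0,0,0,0,0,0,0.04]]

```text
clock: 27.75
tool_pos: [0.5882, -0.0128, 0.1408]
orientation: [-0.0, 0.845, -0.535, 0.0]
force: [-1.1, -0.7, -0.0]
width: 0.0483
```

Call:
apply_moves:
  plan:
    - [[0,0,0.002,0,0,0,0.04],[0,0,0.002,0,0,0,0.04],[0,0,0.002,0,0,0,0.04],[0,0,0,0,0,0,0.04],[0,0,0,0,0,0,0.04],[0,0,0,0,0,0,0.04],[0,0,0,0,0,0,0.04],[0,0,0,0,0,0,0.04]]

```text
clock: 28.75
tool_pos: [0.5883, -0.0128, 0.1351]
orientation: [-0.0, 0.845, -0.535, 0.0]
force: [-3.9, 0.4, 6.0]
width: 0.0484
```

Call:
apply_moves:
  plan:
    - [[-0.0005,0.001,0.002,0,0,0,0.04],[0,0,0.002,0,0,0,0.04],[0,0,0.002,0,0,0,0.04],[0,0,0.002,0,0,0,0.04],[0,0,0,0,0,0,0.04],[0,0,0,0,0,0,0.04],[0,0,0,0,0,0,0.04],[0,0,0,0,0,0,0.04]]
  grip_force: 120

```text
clock: 29.75
tool_pos: [0.5881, -0.0127, 0.1288]
orientation: [-0.001, 0.845, -0.535, 0.002]
force: [-3.6, 0.0, 9.6]
width: 0.0479
```

Call:
apply_moves:
  plan:
    - [[0,0,0.001,0,0,0,0.04],[0,0,0.001,0,0,0,0.04],[0,0,0,0,0,0,0.04],[0,0,0,0,0,0,0.04],[0,0,0,0,0,0,0.04],[0,0,0,0,0,0,0.04],[0,0,0,0,0,0,0.04],[0,0,0,0,0,0,0.04]]

```text
clock: 30.75
tool_pos: [0.5881, -0.0127, 0.1272]
orientation: [-0.001, 0.845, -0.535, 0.002]
force: [-3.8, 0.2, 10.7]
width: 0.0481
```

Call:
apply_moves:
  plan:
    - [[0,0,0.001,0,0,0,0.04],[0,0,0.001,0,0,0,0.04],[0,0,0,0,0,0,0.04],[0,0,0,0,0,0,0.04],[0,0,0,0,0,0,0.04],[0,0,0,0,0,0,0.04],[0,0,0,0,0,0,0.04],[0,0,0,0,0,0,0.04]]

```text
clock: 31.75
tool_pos: [0.5882, -0.0127, 0.1268]
orientation: [-0.001, 0.845, -0.535, 0.002]
force: [-5.9, 0.5, 15.8]
width: 0.0481
```

Call:
apply_moves:
  plan:
    - [[0,0,0.001,0,0,0,0.04],[0,0,0,0,0,0,0.04],[0,0,0,0,0,0,0.04],[0,0,0,0,0,0,0.04],[0,0,0,0,0,0,0.04],[0,0,0,0,0,0,0.04],[0,0,0,0,0,0,0.04],[0,0,0,0,0,0,0.04]]

```text
clock: 32.75
tool_pos: [0.5882, -0.0127, 0.1267]
orientation: [-0.001, 0.845, -0.535, 0.002]
force: [-6.9, 1.2, 20.0]
width: 0.0478
```

The height has stalled at 0.1267 while the force rises to 20 N (about 24 N on the ring with the flask's weight), so the ring is on its stop. One last visual check follows, one picture past the budget, along with a check that the force holds steady.

Run:
```python
from h import *
st=robot.read_state(); s=robot.capture('scene'); d=robot.capture('side'); p=st['tool_pos']
th=np.linspace(0,6.28,60)
f=lambda a:cv2.resize(a,(400,400),interpolation=2)
ims=[]
for k,(x0,y0) in ((s,(290,190)),(d,(240,190))):
    print([(x['conf'],plane(k,x['at'],.063)[0].round(4)) for x in robot.spot_point('flask',k)[:1]])
    im=cv2.resize(k['img'][y0:y0+120,x0:x0+120],(400,400),interpolation=2)
    for r,z,col in [(.025,.148,(255,0,0)),(.038,.09,(0,255,0)),(.06,.05,(255,0,255))]:
        P=(proj(k,np.c_[p[0]+r*np.cos(th),p[1]+r*np.sin(th),0*th+z])-(x0,y0))*400/120
        cv2.polylines(im,[P.round().astype(int)],True,col,1)
    ims.append(im)
cv2.imwrite('pics/c8.png',np.hstack(ims)[:,:,::-1])
st=robot.read_state(); print(st['clock'],st['tool_pos'],st['force'],st['moment'],st['orientation'])
```

```text
[(0.61, array([ 0.589, -0.018,  0.063]))]
[(0.79, array([ 0.579 , -0.0122,  0.063 ]))]
32.95 [ 0.58822173 -0.01269917  0.12673846] [-7.80962541  1.3974189  19.0691902 ] [0.51795021 1.72769914 0.05567458] [-0.0013084   0.84462207 -0.53535668  0.00225443]
```

View pics/c8.png

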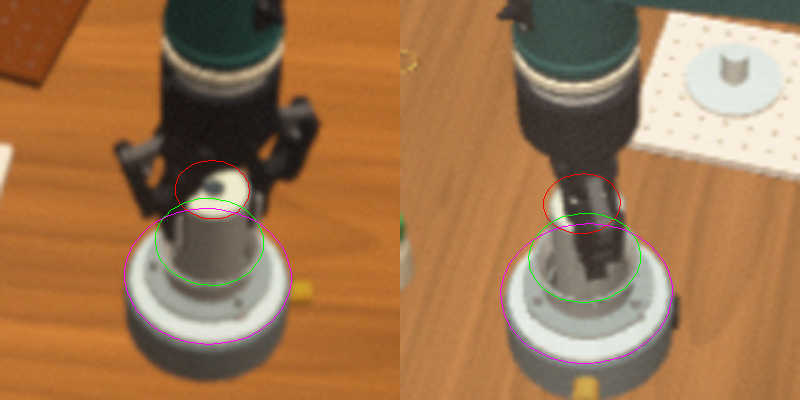

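The flask is in the ring with its sprue mouth up: scene inset mouth at (213,188), side inset top at (575,205). The top looks a few millimetres off my prediction, so I measure for tilt.

Run:
```python
from h import *
st=robot.read_state(); w=robot.capture('wrist'); s=robot.capture('scene'); d=robot.capture('side'); p=st['tool_pos']
# white plaster top in the wrist
hsv=cv2.cvtColor(w['img'],cv2.COLOR_RGB2HSV)
P=proj(w,[[p[0],p[1],.148]],st)[0]; print('pred top centre',P)
g=((w['img'].min(2)>120)&(hsv[:,:,1]<70)).astype(np.uint8)
n,l,S,C=cv2.connectedComponentsWithStats(g)
for i in range(1,n):
    if S[i,4]>500: print('white',S[i],C[i].round(1))
a=cv2.resize(w['img'],(400,300))
def crop(k,x0,y0,n): return cv2.resize(k['img'][y0:y0+n,x0:x0+n],(400,400),interpolation=2)
A=cv2.copyMakeBorder(a,0,100,0,0,cv2.BORDER_CONSTANT)
cv2.imwrite('pics/c9.png',np.hstack([A,crop(s,310,225,80)])[:,:,::-1])
# predictions for axis points in scene/side crop coordinates
for k,x0,y0 in ((s,310,225),): print('scene crop pred: top, rim', ((proj(k,[[p[0],p[1],.148],[p[0],p[1],.09],[p[0]-.0,p[1],.063]])-(x0,y0))*5).round(0).tolist())
```

```text
pred top centre [314.78679469 397.24518029]
white [440   0  65  45 902] [468.1  19.9]
white [  211   162   212   158 18235] [319.6 229.5]
white [  236   331   157   123 13563] [313.7 391.8]
white [ 509  332  131  147 9778] [585.2 399.9]
white [444 446  39  34 895] [458.7 465.5]
scene crop pred: top, rim [[218.0, 108.0], [214.0, 186.0], [212.0, 220.0]]
```

View pics/c9.png

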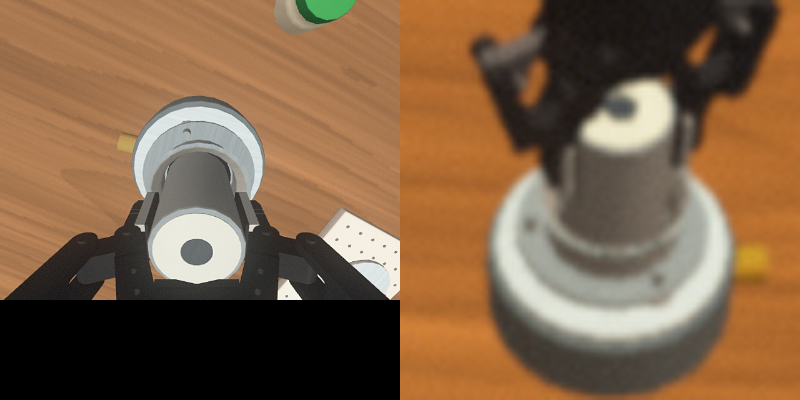

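The wrist view shows the mouth at about (314,403) against (315,397) predicted, under 2 mm off. In the scene it is within 1 px, so the flask is upright. The force is holding, so I hand in.

Run:
```python
from h import *
st=robot.read_state(); print(st['clock'],st['tool_pos'],st['force'],st['width']); print(robot.hand_in())
```

```text
33.1 [ 0.58822013 -0.01271836  0.12673962] [-7.57529438 -0.26520261 20.03024838] 0.04812062916217473
the job is handed in; nothing more can be done
None
```

I lifted the dust cover off and set it on the white board. I then stood the large flask in the ring, pressed it down to the stop, and handed in at 33 s while still holding it pressed.

**Cover:** the pictures show it lying flat and knob up on the white board, slightly off centre. It touched down with about 6 N.

**Flask:** it first caught on the edge of the ring's bore. I raised it 8 mm, shifted it 3 mm, and it then went in freely. Measured from the sprue mouth, it stands upright with the top within about 2 mm of where it should be.

**Pressed down:** the height stopped changing at TCP z = 0.1267, which puts the flask's underside about 63 mm above the bench, where the fully pressed seat should be. The wrist reads a steady 20 N up, about 24 N on the ring with the flask's weight, against 15 N from the springs.

**Checks that disagreed or fell short:**
- A sideways force of about 8 N on the wrist remains, so the flask is probably leaning on the bore wall.
- The networks' estimates of the ring centre differed by up to about 8 mm.
- I didn't separately check the small flask, jar and parts box at the end, but the gripper never went near them.
- I viewed 12 pictures, two over the budget.

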